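# Heft the caddies and put the full one up as the reserve

### The arm

A 6-joint arm with a two-finger parallel gripper is mounted at the origin on a cart in front of the work surface, level with it; the furniture and walls round the work are solid. World frame = base frame: x ahead of the robot, y to its left, z up, the work surface at z = 0. Lengths are in m, angles in rad, forces in N, time in s.
With the tool pointing down it reaches from about 0.3 to 0.95 m from the base axis. Payload 3.1 kg.
Tool frame: the origin (TCP) lies midway between the tips of the shut fingers; the grasp point (between the pads) lies robot.grip_depth behind it (robot.grip_depth is the distance from the TCP to the grasp point, in m); z points along the fingers, y is the direction in which the jaws open and shut (so a half turn about z gives the same grasp; the last joint's range is limited). The gripper opens to 85 mm and grips with 20 to 120 N. Pads are 22 mm wide; open, the fingers measure 114 mm over their backs; the gripper's body (76 mm by 85 mm) begins 54 mm behind the grasp point. The pads swing forward as they close: fully open they stand 13 mm farther back than shut.
Start: joints at [-1.284, 0.308, 1.634, -0, 1.2, -0.07], TCP at [0.218, -0.586, 0.231] pointing down, gripper open.
Joint ranges: [-3.06, 3.06], [-0.79, 1.96], [0.05, 2.63], [-1.19, 4.34], [0.05, 2.64], [-2.94, 2.94]. Speed limits (rad/s): [2.79, 2.79, 3.14, 3.14, 3.14, 3.14].

### API

Orientations are given as a unit quaternion [w, x, y, z].
In Python, from cell import robot, viewer, spotter gives the robot as it stands. The module is installed in compiled form; this text tells all that it offers.
- The arm moves only by the tool arm_command, never from a script. Its argument "commands" is a list that holds one entry, the list of rows, each a list of 5 numbers: the gripper command: -1 is shut, 1 is fully open, values between are in proportion, then the shift along the world's x, y, z in mm, then the turn about the world's z in rad. In form: [[[gripper, dx, dy, dz, spin], ...]]. A call has 1 to 8 rows; each row is the pose to reach, as a shift and turn from the pose commanded when the call began; what a row does not reach only later rows make up. A row lasts 1/12 s, in which the tool goes at most 41.7 mm and 7.16 degrees, less where a joint would pass 70% of its speed; a pose out of reach is approached as far as the arm can. A call with a gripper value outside its range is refused whole. The fingers move at their own pace and stop on an object; the grip force is fixed at half the most. Time passes only in rows, so rows that repeat a pose let the fingers close. It gives the time, the measured TCP pose, the force and the opening at its end, in the units of the state.
- robot.observe(): the state, without advancing time (a new reading comes with each control period).
- viewer.get_image(name): name is "scene" or "top" or "wrist"; returns the picture (420x560x3 uint8, red, green, blue); there is no depth.
- viewer.calibration(name): a dict with "mtx" (3x3 intrinsics, pixels), "D" ([k1, k2, p1, p2, k3] as OpenCV has them; the pictures are not rectified), "camera_from_world" (4x4, takes a point from world to camera coordinates); the wrist camera has in their place "mount" (4x4, takes a point from camera to tool coordinates, whose origin is the TCP and whose axes are the flange's). Camera axes: x right, y down, z forward; pixel columns grow to the right and rows downward; lengths in m; the calibration is good to about 2 mm. A picture is of the moment at which its call begins: read the wrist's pose just before it. calibration takes no time and is no camera call.
- robot.sign_off(): hands the job in, once; it reports no verdict.
Trained networks look in the newest picture that a camera, given by its name, has taken for a name from the list of things; names that differ only in an ending like _2 or _b are one class to them, and where a whole thing is asked for, a point or a joint stands for the part that bears it (a point fixed in the world has none). Each returns a list of dicts, best first, with "p" (0 to 1); they miss things now and then, are a little off and sometimes report something else, mostly with a low value. They report only what shows in the picture. A call takes as long as a camera call. They do not tell look-alikes from the thing itself.
- spotter.look_for(thing, camera): "bbox" ([left, top, width, height] in pixels, round what is visible of it).
The state is a dict: "time_s": time; "joint_pos": joint angles; "dq": joint speeds; "joint_torque": joint torques, N m; "eef_pos": TCP position; "ee_rot": TCP orientation; "ft_force": force on the tool from outside, world axes, zero at the start; "wrist_torque": the same for the moment, N m; "width": opening from 0.0 (shut) to 1.0 (fully open).
Only numpy, scipy, OpenCV 4.12 (cv2) and the standard library are available. Lean on these libraries where they do the work, as an engineer would, in place of code of your own. Each camera call takes 0.05 s, during which the arm holds its last target. There are 200 camera calls.

### The job

One of the three steel caddies still holds its whole block of baking chocolate, the other two only an end piece; they look the same and the lids stay on, so find the full one by its weight. Put the full one away as the reserve: stand it in the empty middle lane of the oak stand and slide it in under the shelf until it is right up against the back stop. The other two stay out upright on the worktop, and everything else stays where it is.

Things in the scene. Friction and masses are not known exactly. Their poses are not given: they have to be found in the camera images.
- caddy_a: One of three closed steel caddies that look alike: square, 66 x 66 mm, 72 mm tall over the lid; on top a dark wooden bar handle 12 mm thick (x), 48 mm long (y), 75 to 93 mm above the foot. Origin: centre of its underside, z up. It weighs 0.6 to 0.8 kg with a whole block in it, 0.2 to 0.3 kg with an end piece; which is which is not known.
- caddy_b: One of three closed steel caddies that look alike: square, 66 x 66 mm, 72 mm tall over the lid; on top a dark wooden bar handle 12 mm thick (x), 48 mm long (y), 75 to 93 mm above the foot. Origin: centre of its underside, z up. It weighs 0.6 to 0.8 kg with a whole block in it, 0.2 to 0.3 kg with an end piece; which is which is not known.
- caddy_c: One of three closed steel caddies that look alike: square, 66 x 66 mm, 72 mm tall over the lid; on top a dark wooden bar handle 12 mm thick (x), 48 mm long (y), 75 to 93 mm above the foot. Origin: centre of its underside, z up. It weighs 0.6 to 0.8 kg with a whole block in it, 0.2 to 0.3 kg with an end piece; which is which is not known.
- caddy_stand: Fixed oak stand, 268 mm wide, 126 mm high: three lanes under one shelf, the side ones full. Origin at worktop level in the middle of the middle lane, under the shelf's front edge; x runs into the lane, y to its left, z up. Lane: floor at z = 10 mm, 72 mm clear between walls. Shelf: x = 0 to 170 mm, underside at z = 112 mm, so a caddy passes under it but a hand on the handle does not.
- apron (a point): Middle of the apron, the lane's open floor in front of the shelf, on its surface (10 mm above the worktop), 57 mm in front of the shelf's edge; axes as the stand. The apron is 118 mm long (x), 112 mm wide; low steel guides (10 mm high) along it stand 74 mm apart by the shelf, flaring to about 90 mm at its front end.
- lane_stop: Back stop in the middle lane: fixed upright steel plate, 60 mm wide, set 41 to 61 mm behind the shelf's front edge, different each day; its brass thumbscrew shows on the shelf 14 mm behind it. Origin on its front face, mid-lane, at the lane's floor; axes as the stand. A caddy against it has its origin at x = -33 mm and stands 5 to 25 mm proud of the shelf.
- tin: Bystander: printed food tin, 75 mm across, 58 mm tall; origin at the centre of its underside.
- cup: Bystander: white espresso cup, 64 mm across, 54 mm tall; origin at the centre of its underside.
- jigger: Bystander: small steel jigger, 34 mm across, 67 mm tall; origin at the centre of its underside.
- timer: Bystander: wind-up kitchen timer, 65 mm across, 54 mm tall; origin at the centre of its underside.
- tape: Bystander: roll of brown packing tape lying flat, 96 mm across, 48 mm tall; origin at the centre of its underside.
There are look-alikes about, which are no part of the job. What is shaped like the caddy_c but orange is not meant. What is shaped like the caddy_a but red is not meant.

How it is judged:
By the outcome, as a careful person would: the job done as asked, in the order asked, and still so for the second after the job is handed in, with the robot touching nothing.
It also fails if it takes over 72 s, if anything falls off the work surface, if the arm or the gripper's body presses on something with over 40 N, if the wrist force passes 120 N, or if a joint passes its speed limit or range.

## Working session

There is one attempt and no reset: what is moved stays moved. The work goes in short steps, Python scripts to look and compute and a tool call to move; the robot and the scene stay as the last step left them, time stands still between calls to the robot, and variables do not carry over. Pictures are saved under pics/ and viewed, about 8 in all and at most 12, crops included, and the job is handed in when it is done.

Besides the shell and the picture viewer there is one more tool, called after ">>>" in YAML: its name, and indented under it one key for each argument. arm_command: Moves the arm, as the interface text tells. Its arguments: {"type":"object","properties":{"commands":{"type":"array","items":{"type":"array","items":{"type":"array","items":{"type":"number"}}}}},"required":["commands"]}

```bash
mkdir -p pics; cat > h.py <<'E'
import numpy as np, cv2
from cell import robot, viewer, spotter
def snap(n,f):
    im=viewer.get_image(n); cv2.imwrite('pics/'+f,im[:,:,::-1]); return im
def cam(n):
    c=viewer.calibration(n); K=np.array(c['mtx'],float); D=np.array(c['D'],float)
    if 'camera_from_world' in c: T=np.array(c['camera_from_world'])
    else:
        s=robot.observe(); w,x,y,z=s['ee_rot']
        from scipy.spatial.transform import Rotation as R
        W=np.eye(4); W[:3,:3]=R.from_quat([x,y,z,w]).as_matrix(); W[:3,3]=s['eef_pos']
        T=np.linalg.inv(W@np.array(c['mount']))
    return K,D,T
def ray(n,uv,z,C=None):
    "world points on plane z for pixels"
    K,D,T=C or cam(n); uv=np.array(uv,float).reshape(-1,1,2)
    p=cv2.undistortPoints(uv,K,D)[:,0]; d=np.c_[p,np.ones(len(p))]@T[:3,:3]
    o=-T[:3,:3].T@T[:3,3]; return o+d*((z-o[2])/d[:,2])[:,None]
def proj(n,P,C=None):
    K,D,T=C or cam(n); return cv2.projectPoints(np.array(P,float).reshape(-1,1,3),cv2.Rodrigues(T[:3,:3])[0],T[:3,3],K,D)[0][:,0]
E
python3 - <<'E'
from h import *
s=robot.observe(); print(s, robot.grip_depth)
a=snap('top','top1.png'); b=snap('scene','scene1.png')
for n in ('top','scene'):
  K,D,T=cam(n); print(n,K.round(0).tolist(),(-T[:3,:3].T@T[:3,3]).round(3))
  for t in ('caddy_a','caddy_stand','lane_stop','tin','cup','jigger','timer','tape'):
    print(t,[(np.round(d['bbox']).tolist(),round(d['p'],2)) for d in spotter.look_for(t,n)][:6])
E
```

```text
{'time_s': 0.0, 'joint_pos': array([-1.28371403e+00,  3.08985513e-01,  1.63516557e+00,  2.21030524e-05,
        1.19967869e+00, -6.96515531e-02]), 'dq': array([-2.36503811e-04,  3.12006867e-04, -2.04047339e-03,  3.51677621e-05,
       -5.39661060e-04, -5.96408378e-04]), 'joint_torque': array([-2.32723694e-03, -4.15263462e+01, -2.76664871e+01, -1.88480626e-04,
        1.01477091e-02,  8.81594190e-06]), 'eef_pos': array([ 0.21804138, -0.58487833,  0.23006919]), 'ee_rot': array([-1.11307069e-03,  9.84134846e-01,  1.77418580e-01, -1.11131078e-04]), 'ft_force': array([-0.17064319, -0.0062683 ,  0.32001135]), 'wrist_torque': array([-0.00147281,  0.01880333, -0.04387142]), 'width': 0.9967842273692264} 0.0187
top [[489.0, 0.0, 273.0], [0.0, 489.0, 203.0], [0.0, 0.0, 1.0]] [ 0.404 -0.039  1.538]
caddy_a [([260.0, 200.0, 24.0, 29.0], 0.96), ([116.0, 254.0, 31.0, 28.0], 0.74), ([222.0, 200.0, 27.0, 26.0], 0.72), ([125.0, 216.0, 35.0, 28.0], 0.65), ([173.0, 207.0, 30.0, 28.0], 0.58)]
caddy_stand [([296.0, 113.0, 94.0, 109.0], 0.79)]
lane_stop [([222.0, 200.0, 22.0, 24.0], 0.44)]
tin [([205.0, 144.0, 23.0, 27.0], 0.81)]
cup [([148.0, 139.0, 22.0, 31.0], 0.61)]
jigger [([249.0, 149.0, 8.0, 13.0], 0.61)]
timer [([384.0, 221.0, 23.0, 22.0], 0.67)]
tape [([400.0, 157.0, 33.0, 33.0], 0.7)]
scene [[425.0, 0.0, 275.0], [0.0, 425.0, 210.0], [0.0, 0.0, 1.0]] [-0.399 -0.508  0.703]
caddy_a [([177.0, 176.0, 24.0, 32.0], 0.96), ([216.0, 183.0, 31.0, 35.0], 0.75), ([252.0, 190.0, 31.0, 36.0], 0.67), ([304.0, 125.0, 114.0, 119.0], 0.31)]
caddy_stand [([303.0, 130.0, 110.0, 114.0], 0.8)]
lane_stop [([344.0, 167.0, 17.0, 39.0], 0.49)]
tin [([236.0, 163.0, 20.0, 26.0], 0.81)]
cup [([199.0, 152.0, 14.0, 19.0], 0.5)]
jigger [([273.0, 168.0, 7.0, 24.0], 0.47)]
timer [([379.0, 252.0, 27.0, 30.0], 0.71)]
tape [([418.0, 214.0, 34.0, 33.0], 0.91)]
```

```bash
python3 - <<'E'
import cv2
a=cv2.imread('pics/top1.png')[95:305,95:455]; cv2.imwrite('pics/top1c.png',cv2.resize(a,None,fx=2.2,fy=2.2,interpolation=cv2.INTER_CUBIC))
b=cv2.imread('pics/scene1.png')[110:310,140:480]; cv2.imwrite('pics/scene1c.png',cv2.resize(b,None,fx=2.3,fy=2.3,interpolation=cv2.INTER_CUBIC))
E
```

```text
(no output)
```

View pics/top1c.png

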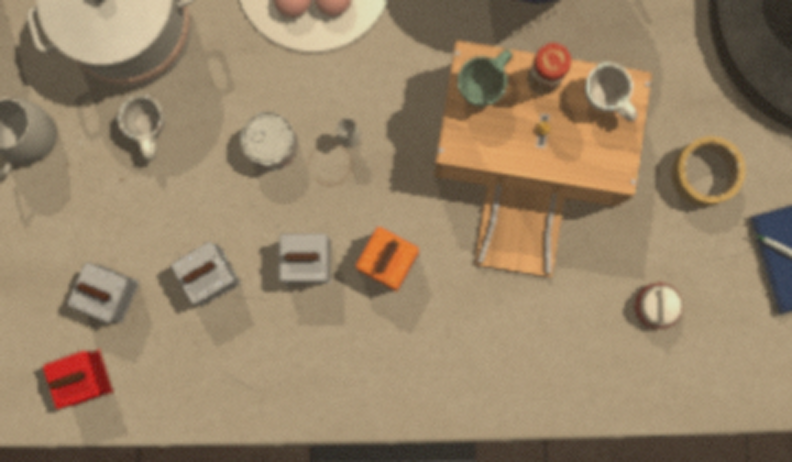

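View pics/scene1c.png

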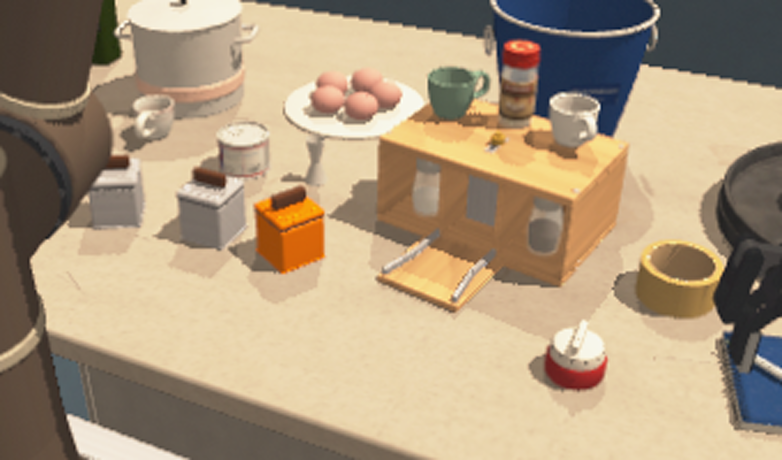

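The top view shows three grey caddies at about (140,227), (187,218) and (232,212) in full-image pixels, with the red and orange look-alikes beside them. The stand is on the right, with its apron facing the robot. The scene view agrees. Next I'll localise the handles and the stand.

```bash
python3 - <<'E'
from h import *
im=cv2.imread('pics/top1.png'); C=cam('top')
hsv=cv2.cvtColor(im,cv2.COLOR_BGR2HSV)
for (u,v) in ((137.5,228),(185,218),(232,212)):
  u0,v0=int(u)-11,int(v)-9; w=im[v0:v0+19,u0:u0+23].astype(int)
  wt=np.clip(100-w[:,:,2],0,60)*( w.max(2)-w.min(2)>15); ys,xs=np.nonzero(wt>0); m=wt[ys,xs]
  P=ray('top',np.c_[xs+u0,ys+v0],0.093,C)[:,:2]; c=np.average(P,axis=0,weights=m); q=np.cov(P.T,aweights=m); l,V=np.linalg.eigh(q); d=V[:,1]
  print('handle',c.round(4),'long dir deg',np.degrees(np.arctan2(d[1],d[0])).round(1),np.sqrt(l*12).round(3),len(m))
f=lambda p:[95+p[0]/2.2,95+p[1]/2.2]
# shelf front edge top corners z .126, back corners; apron front corners z .01; thumbscrew z~.14
for nm,z,pts in (('shelf',.126,[(437,164),(634,192),(649,72),(457,42)]),('apron',.01,[(479,266),(548,274)]),('screw',.132,[(543,128)]),('timer/tape',.05,[(660,305),(711,171)])):
  print(nm,ray('top',[f(p) for p in pts],z,C).round(3)[:,:2].tolist())
E
```

```text
handle [0.4627 0.3904] long dir deg 80.0 [0.026 0.049] 78
handle [0.4867 0.2452] long dir deg 116.0 [0.019 0.052] 68
handle [0.5056 0.1055] long dir deg 89.1 [0.008 0.041] 46
shelf [[0.624, -0.083], [0.581, -0.343], [0.743, -0.371], [0.789, -0.114]]
apron [[0.494, -0.143], [0.481, -0.24]]
screw [[0.669, -0.224]]
timer/tape [[0.432, -0.39], [0.619, -0.47]]
```

```bash
python3 - <<'E'
import cv2
a=cv2.imread('pics/top1.png')[105:230,285:400]; cv2.imwrite('pics/stand.png',cv2.resize(a,None,fx=4.8,fy=4.8,interpolation=cv2.INTER_CUBIC))
E
```

```text
(no output)
```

View pics/stand.png

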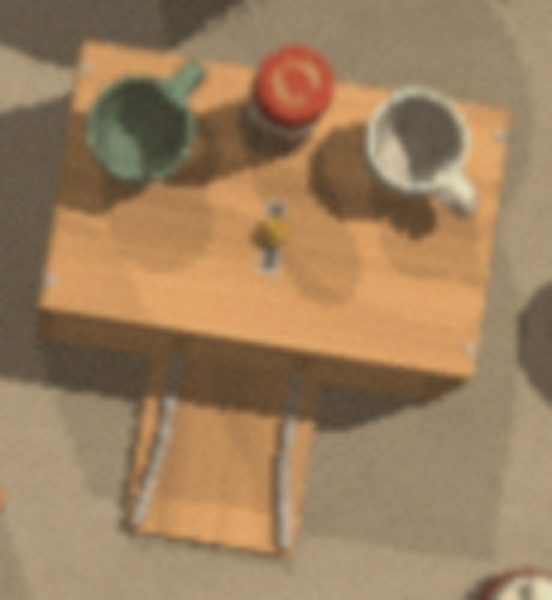

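```bash
python3 - <<'E'
from h import *
from scipy.optimize import least_squares
C=cam('top')
f=lambda p:np.array([285+(p[0]+.5)/4.8-.5,105+(p[1]+.5)/4.8-.5])
pix=np.array([f(p) for p in [(41,306),(471,377),(510,110),(84,42),(127,531),(293,556)]])
M=np.array([[0,.134,.126],[0,-.134,.126],[.17,-.134,.126],[.17,.134,.126],[-.116,.056,.01],[-.116,-.056,.01]])
def W(q,M):
  c,s=np.cos(q[2]),np.sin(q[2]); return np.c_[q[0]+c*M[:,0]-s*M[:,1],q[1]+s*M[:,0]+c*M[:,1],M[:,2]]
r=least_squares(lambda q:(proj('top',W(q,M),C)-pix).ravel(),[.6,-.21,-.17])
q=r.x; print('stand',q.round(4),np.degrees(q[2]).round(2),r.fun.round(2))
for z in (.126,.135,.145):
  s=ray('top',f((271,233)),z,C)[0,:2]-q[:2]; c,sn=np.cos(q[2]),np.sin(q[2]); print('screw in stand',z,(c*s[0]+sn*s[1]).round(4),(-sn*s[0]+c*s[1]).round(4))
print('apron',W(q,np.array([[-.057,0,.01],[-.075,0,.01]])).round(4))
im=cv2.imread('pics/top1.png')
for (u,v) in ((137.5,228),(185,218),(232,212)):
  u,v=int(u),int(v); print(im[v-6:v+8,u-10:u+11,2])
E
```

```text
stand [ 0.6018 -0.2119 -0.1817] -10.41 [-0.41  0.56  0.68  0.4   0.35 -0.27 -0.37 -0.53 -0.49 -0.35  0.25  0.14]
screw in stand 0.126 0.0688 0.0016
screw in stand 0.135 0.0669 0.0024
screw in stand 0.145 0.0648 0.0033
apron [[ 0.5458 -0.2016  0.01  ]
 [ 0.5281 -0.1984  0.01  ]]
[[123  99 108 135 156 161 162 171 172 177 177 176 174 175 174 175 175 176
  175 175 175]
 [110  98 109 129 129 127 136 151 161 169 173 174 174 178 177 177 177 176
  176 176 175]
 [100  93 102 105  99  95 100 112 132 149 153 164 169 174 173 176 173 174
  176 174 175]
 [ 93  95  92  83  80  87  83  88  96 102 114 136 153 163 168 173 174 175
  174 175 173]
 [104 113 100  83  75  79  79  83  83  86  92  96 115 134 150 159 165 170
  175 174 170]
 [113 135 122 100  86  78  72  77  78  81  84  87  93  98 110 120 138 156
  165 172 176]
 [122 153 144 133 125 102  83  80  76  73  78  81  83  86  86  90 103 119
  150 168 177]
 [140 164 169 166 158 137 117 105  87  74  73  76  78  78  83  86  78  89
  127 162 175]
 [156 171 174 172 172 166 153 138 119 108  87  82  79  76  77  74  74  85
  118 158 172]
 [160 171 173 172 17
[... 2219 characters left out ...]
6  84  84  80  84  85  83  83  81  83  85  81  84  83  89 102
  137 169 173]
 [104 105  98  84  77  77  79  76  74  78  77  79  78  75  81  90 104 116
  141 167 172]
 [116 128 128 120 111 111 109 110 109 108 111 107 109 107 112 126 143 150
  154 166 171]
 [140 162 167 161 151 147 147 149 146 148 147 148 146 148 148 151 156 159
  161 165 166]
 [143 173 179 175 168 158 158 158 157 158 156 158 158 155 156 155 157 159
  163 165 164]
 [146 172 178 179 171 165 160 160 159 157 159 157 158 156 158 157 161 159
  161 167 165]
 [147 174 179 176 170 165 162 163 162 163 164 164 163 163 162 160 163 163
  163 172 165]
 [143 176 179 179 177 175 174 173 174 176 174 172 172 173 171 174 175 176
  180 183 176]]
```

Stand fit: origin (0.602, -0.212), yaw -10.4°, residual about 0.5 px. The screw is at x≈0.066, so the stop is at about 0.052, inside the stated 41–61 mm. Now I'll fly to the nearest caddy.

>>> arm_command:
  commands:
    - [[1,110,270,20,0.45],[1,110,270,20,0.45],[1,110,270,20,0.45],[1,110,270,20,0.45],[1,110,270,20,0.45],[1,110,270,20,0.45],[1,110,270,20,0.5],[1,110,270,20,0.5]]

```text
time_s: 1.57
eef_pos: [0.33, -0.3097, 0.2516]
ee_rot: [-0.001, 0.908, 0.419, 0.001]
ft_force: [0.3, 0.4, -0.1]
width: 1.002
```

>>> arm_command:
  commands:
    - [[1,160,430,20,0.7],[1,160,430,20,0.7],[1,160,430,20,0.7],[1,160,430,20,0.7],[1,160,430,20,0.7],[1,160,430,20,0.7],[1,160,430,20,0.7],[1,160,430,20,0.7]]

```text
time_s: 2.23
eef_pos: [0.445, -0.0019, 0.2664]
ee_rot: [0.001, 0.712, 0.702, 0.0]
ft_force: [0.5, -1.4, 0.2]
width: 1.001
```

>>> arm_command:
  commands:
    - [[1,45,110,10,0],[1,45,110,10,0],[1,45,110,10,0],[1,45,110,10,0],[1,45,110,10,0]]

```text
time_s: 2.65
eef_pos: [0.49, 0.1077, 0.2759]
ee_rot: [0.0, 0.711, 0.703, -0.0]
ft_force: [-0.5, -0.1, -0.9]
width: 1.001
```

```bash
python3 - <<'E'
from h import *
print(robot.observe()['eef_pos'],robot.observe()['joint_pos'].round(2)); C=cam('wrist'); np.save('w1.npy',C[2]); print(np.array(viewer.calibration('wrist')['mount']).round(3).tolist(),C[0].round(0).tolist())
snap('wrist','w1.png')
for d in spotter.look_for('caddy_a','wrist'): print(d)
E
```

```text
[0.48997791 0.10769134 0.27589179] [ 0.13  0.03  1.87 -0.    1.25  0.14]
[[0.001, -0.965, -0.262, 0.067], [1.0, 0.001, -0.0, -0.001], [0.0, -0.262, 0.965, -0.143], [0.0, 0.0, 0.0, 1.0]] [[315.0, 0.0, 281.0], [0.0, 315.0, 213.0], [0.0, 0.0, 1.0]]
{'bbox': [239.7, 5.8, 80.8, 99.0], 'p': 0.92}
{'bbox': [262.1, 231.2, 70.4, 82.0], 'p': 0.8}
{'bbox': [268.9, 159.6, 63.7, 62.6], 'p': 0.78}
```

View pics/w1.png

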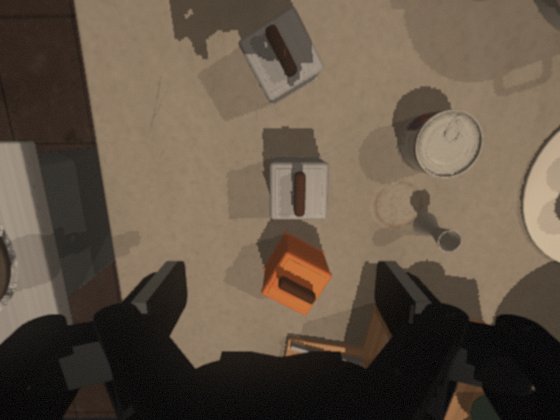

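The wrist view shows grey caddy 3 (handle at (299,194)) and caddy 2 (handle at (283,50)). The orange look-alike is at (296,278).

```bash
cat >> h.py <<'E'
def handle(im,box,C,z=.093,thr=75):
    "box l,t,r,b; dark blob inside -> centre and long direction on plane z; im RGB"
    l,t,r,b=box; w=im[t:b,l:r].astype(int); m=((w[:,:,0]<thr)).astype(np.uint8)
    n,L,S,_=cv2.connectedComponentsWithStats(m); k=1+np.argmax(S[1:,4]); ys,xs=np.nonzero(L==k)
    rc,sz,_=cv2.minAreaRect(np.c_[xs,ys].astype(np.float32)); 
    P=ray('',np.c_[xs+l,ys+t],z,C)[:,:2]; V=np.linalg.eigh(np.cov(P.T))[1][:,1]
    rr=cv2.boxPoints((rc,sz,_))+[l,t]; c=ray('',[[rc[0]+l,rc[1]+t]],z,C)[0,:2]
    return P.mean(0).round(4),c.round(4),np.degrees(np.arctan2(V[1],V[0])).round(1)%180,np.round(sz),len(xs)
E
python3 - <<'E'
from h import *
im=cv2.imread('pics/w1.png')[:,:,::-1]; C=cam('wrist')
for z in(.084,.093):
  print(handle(im,(285,165,315,222),C,z)); print(handle(im,(262,18,302,82),C,z))
print(im[194,285:315,0])
E
```

```text
(array([0.5048, 0.1071]), array([0.5069, 0.1036]), np.float64(86.3), array([43., 12.]), 285)
(array([0.4878, 0.244 ]), array([0.485 , 0.2413]), np.float64(122.5), array([56., 26.]), 887)
(array([0.5044, 0.1089]), array([0.5064, 0.1055]), np.float64(86.3), array([43., 12.]), 285)
(array([0.4879, 0.2421]), array([0.4851, 0.2394]), np.float64(122.5), array([56., 26.]), 887)
[142 143 143 142 140 131  97  73  65  59  57  65  71  76  74  77  78  76
  75  85 117 149 160 161 160 162 161 164 163 161]
```

>>> arm_command:
  commands:
    - [[1,15,-2,-60,0.0],[1,15,-2,-130,0],[1,15,-2,-130,0],[1,15,-2,-160,0.0],[1,15,-2,-180,0],[1,15,-2,-198,0],[1,15,-2,-198,0],[1,15,-2,-198,0]]

```text
time_s: 3.42
eef_pos: [0.5031, 0.1027, 0.077]
ee_rot: [-0.001, 0.713, 0.701, -0.001]
ft_force: [-0.1, -1.3, -0.2]
width: 1.0
```

>>> arm_command:
  commands:
    - [[-1,0,0,0,0],[-1,0,0,0,0],[-1,0,0,0,0],[-1,0,0,0,0],[-1,0,0,0,0],[-1,0,0,0,0],[-1,0,0,0,0],[-1,0,0,0,0]]

```text
time_s: 4.08
eef_pos: [0.5047, 0.1046, 0.078]
ee_rot: [0.0, 0.712, 0.702, 0.0]
ft_force: [0.9, -0.3, 0.7]
width: 0.123
```

Gripped: width 0.123 is about 10.5 mm, close to the 12 mm handle. Lift to weigh.

>>> arm_command:
  commands:
    - [[-1,0,0,10,0],[-1,0,0,25,0],[-1,0,0,30,0],[-1,0,0,30,0],[-1,0,0,30,0],[-1,0,0,30,0]]

```text
time_s: 4.58
eef_pos: [0.5036, 0.1044, 0.1072]
ee_rot: [-0.0, 0.712, 0.702, -0.001]
ft_force: [-0.6, -0.5, -3.0]
width: 0.12
```

```bash
python3 - <<'E'
from h import *
for i in range(4):
  s=robot.observe(); print(s['ft_force'].round(2),s['wrist_torque'].round(3),s['width'],s['eef_pos'].round(4)); viewer.get_image('wrist')
snap('scene','s2.png')
E
```

```text
[-0.57 -0.53 -2.97] [-0.054  0.062 -0.002] 0.11982347557537085 [0.5036 0.1044 0.1072]
[-0.2  -0.12 -2.47] [-0.021  0.014 -0.007] 0.12099742177675203 [0.5035 0.1044 0.107 ]
[ 0.45  0.81 -2.96] [-0.016 -0.016  0.038] 0.1240488434253443 [0.5035 0.1044 0.107 ]
[-0.54 -0.16 -2.63] [ 0.003  0.008 -0.005] 0.12171834704351622 [0.5036 0.1043 0.107 ]
```

About 2.75 N, so 0.28 kg: an end piece. Put it back and go to caddy 2.

>>> arm_command:
  commands:
    - [[-1,0,0,-15,0],[-1,0,0,-25,0],[-1,0,0,-30,0],[-1,0,0,-30,0],[1,0,0,-30,0],[1,0,0,-30,0],[1,0,0,-30,0],[1,0,0,-30,0]]

```text
time_s: 5.5
eef_pos: [0.5045, 0.1045, 0.078]
ee_rot: [0.0, 0.712, 0.702, 0.0]
ft_force: [0.1, 0.8, -0.8]
width: 0.689
```

>>> arm_command:
  commands:
    - [[1,0,0,0,0],[1,0,0,30,0],[1,0,0,70,0],[1,-20,50,110,0.12],[1,-20,90,130,0.24],[1,-20,120,130,0.36],[1,-20,130,130,0.48],[1,-20,130,130,0.48]]

```text
time_s: 6.17
eef_pos: [0.4854, 0.2391, 0.2104]
ee_rot: [0.001, 0.522, 0.853, 0.003]
ft_force: [1.5, 0.0, 0.1]
width: 0.997
```

```bash
python3 - <<'E'
from h import *
s=robot.observe();print(s['eef_pos'].round(4),s['ee_rot'].round(3),s['width'],s['time_s']); C=cam('wrist')
im=snap('wrist','w2.png'); L=[d['bbox'] for d in spotter.look_for('caddy_a','wrist')]
for b in L: print(np.round(b), [handle(im,(max(int(b[0]),0),max(int(b[1]),0),int(b[0]+b[2]),int(b[1]+b[3])),C,.093,t) for t in (75,95)])
E
```

```text
[0.4854 0.2391 0.2104] [0.001 0.522 0.853 0.003] 0.9968794775441163 6.1667
[183. 338.  40.  28.] [(array([0.4799, 0.0731]), array([0.483 , 0.0772]), np.float64(169.5), array([27., 38.]), 704), (array([0.4824, 0.075 ]), array([0.483 , 0.0772]), np.float64(7.699999999999989), array([27., 38.]), 962)]
[252. 154.  74.  79.] [(array([0.469 , 0.2778]), array([0.4715, 0.2791]), np.float64(25.900000000000006), array([61., 12.]), 582), (array([0.4804, 0.265 ]), array([0.475, 0.26 ]), np.float64(117.7), array([62., 85.]), 1684)]
[196. 261.  85.  90.] [(array([0.4883, 0.1615]), array([0.4944, 0.144 ]), np.float64(9.400000000000006), array([69., 72.]), 1841), (array([0.4914, 0.1486]), array([0.4918, 0.1386]), np.float64(87.7), array([90., 84.]), 3726)]
```

View pics/w2.png

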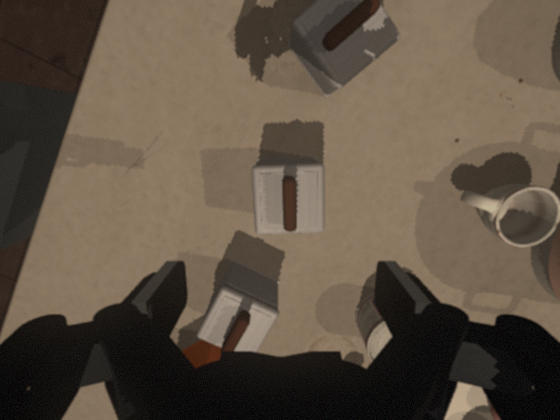

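Caddy 2's handle runs (291,177)–(290,230), parallel to the tool x axis. Caddy 1's handle runs (328,45)–(377,3), and the caddy I put back stands upright at (237,320).

```bash
python3 - <<'E'
from h import *
C=cam('wrist')
for p in ([(291,178),(290,229)],[(330,44),(376,4)]):
  P=ray('',p,.093,C)[:,:2]; d=P[0]-P[1]; print(P.mean(0).round(4),np.linalg.norm(d).round(4),np.degrees(np.arctan2(d[1],d[0])).round(1)%180)
E
```

```text
[0.4892 0.2426] 0.0441 116.2
[0.4679 0.383 ] 0.0413 65.9
```

>>> arm_command:
  commands:
    - [[1,3,3,-40,0.0],[1,3,3,-80,0],[1,3,3,-110,0],[1,3,3,-133,0.0],[1,3,3,-133,0],[-1,3,3,-133,0],[-1,3,3,-133,0],[-1,3,3,-133,0]]

```text
time_s: 6.93
eef_pos: [0.4893, 0.2377, 0.0769]
ee_rot: [0.001, 0.525, 0.851, 0.002]
ft_force: [0.1, 0.1, 0.4]
width: 0.606
```

>>> arm_command:
  commands:
    - [[-1,0,0,0,0],[-1,0,0,0,0],[-1,0,0,0,0],[-1,0,0,10,0],[-1,0,0,25,0],[-1,0,0,30,0],[-1,0,0,30,0],[-1,0,0,30,0]]

```text
time_s: 7.6
eef_pos: [0.4874, 0.2375, 0.1051]
ee_rot: [0.0, 0.525, 0.851, 0.0]
ft_force: [-0.1, -0.3, -3.5]
width: 0.12
```

```bash
python3 - <<'E'
from h import *
for i in range(4):
  viewer.get_image('wrist'); s=robot.observe(); print(s['ft_force'].round(2),s['wrist_torque'].round(3),s['width'].round(3),s['eef_pos'].round(4),s['time_s'])
E
```

```text
Traceback (most recent call last):
AttributeError: 'float' object has no attribute 'round'
```

```bash
python3 - <<'E'
from h import *
for i in range(4):
  viewer.get_image('wrist'); s=robot.observe(); print(s['ft_force'].round(2),s['wrist_torque'].round(3),s['width'],s['eef_pos'].round(4),s['time_s'])
E
```

```text
[ 0.11 -0.48 -2.38] [ 0.024 -0.029  0.022] 0.12499852428072888 [0.4866 0.2372 0.1041] 7.7
[ 0.49  0.29 -2.12] [-0.039 -0.039 -0.022] 0.12377083090086476 [0.4865 0.2371 0.1039] 7.75
[ 0.87  0.31 -2.2 ] [-0.055 -0.043 -0.031] 0.12426806023443072 [0.4866 0.2371 0.1039] 7.8
[ 0.01 -0.01 -3.03] [-0.012 -0.045 -0.027] 0.1274673942071412 [0.4867 0.2372 0.104 ] 7.85
```

About 2.4 N: also an end piece, so the first (leftmost) caddy should be the full one. I'll put this one back and go to it.

>>> arm_command:
  commands:
    - [[-1,0,0,-15,0],[-1,0,0,-25,0],[-1,0,0,-29,0],[-1,0,0,-29,0],[1,0,0,-29,0],[1,0,0,-29,0],[1,0,0,-29,0],[1,0,0,-29,0]]

```text
time_s: 8.52
eef_pos: [0.4877, 0.2376, 0.0762]
ee_rot: [0.0, 0.525, 0.851, 0.0]
ft_force: [1.2, -0.3, 0.4]
width: 0.688
```

>>> arm_command:
  commands:
    - [[1,0,0,0,0],[1,0,0,30,0],[1,0,0,70,-0.1],[1,-15,50,110,-0.22],[1,-20,90,130,-0.34],[1,-20,120,130,-0.46],[1,-20,145,130,-0.58],[1,-20,145,130,-0.7]]

```text
time_s: 9.18
eef_pos: [0.4681, 0.3897, 0.209]
ee_rot: [-0.001, 0.785, 0.619, 0.005]
ft_force: [-0.1, -0.7, 0.3]
width: 1.001
```

>>> arm_command:
  commands:
    - [[1,0,0,0,-0.12],[1,0,0,0,-0.18],[1,0,0,0,-0.18]]

```text
time_s: 9.43
eef_pos: [0.4671, 0.3829, 0.2058]
ee_rot: [0.0, 0.837, 0.547, -0.0]
ft_force: [-0.1, 0.9, 0.4]
width: 1.001
```

```bash
python3 - <<'E'
from h import *
s=robot.observe();print(s['eef_pos'].round(4),s['ee_rot'].round(3),s['width'],s['time_s'],s['joint_pos'].round(2)); C=cam('wrist')
im=snap('wrist','w3.png'); print([(np.round(d['bbox']),d['p']) for d in spotter.look_for('caddy_a','wrist')])
E
```

```text
[0.4671 0.3829 0.2058] [ 0.     0.837  0.547 -0.   ] 1.001158832907906 9.4333 [ 0.61  0.29  1.71 -0.    1.14  1.03]
[(array([241., 152.,  75.,  78.]), 0.76), (array([305., 252.,  81., 103.]), 0.69), (array([ 94., 151., 113., 107.]), 0.69), (array([362., 351.,  18.,  16.]), 0.5)]
```

View pics/w3.png

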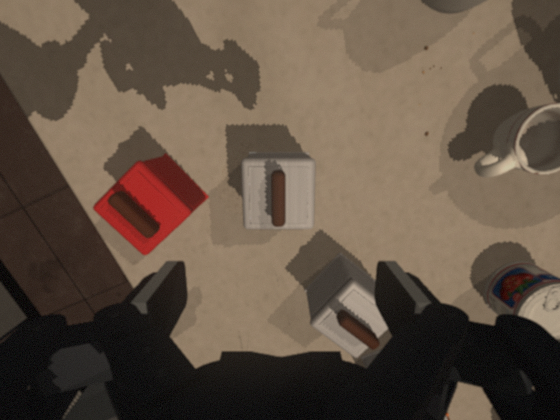

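```bash
python3 - <<'E'
from h import *
C=cam('wrist')
P=ray('',[(278.5,172),(279,226)],.093,C)[:,:2]; d=P[0]-P[1]; print(P.mean(0).round(4),np.linalg.norm(d).round(4),np.degrees(np.arctan2(d[1],d[0])).round(1)%180)
E
```

```text
[0.4684 0.3907] 0.046 66.8
```

>>> arm_command:
  commands:
    - [[1,1,8,-40,0.0],[1,1,8,-80,0],[1,1,8,-110,0],[1,1,8,-128,0.0],[1,1,8,-128,0],[-1,1,8,-128,0],[-1,1,8,-128,0],[-1,1,8,-128,0]]

```text
time_s: 10.2
eef_pos: [0.4702, 0.3916, 0.0803]
ee_rot: [-0.0, 0.837, 0.547, 0.002]
ft_force: [0.7, -0.8, -0.8]
width: 0.604
```

>>> arm_command:
  commands:
    - [[-1,0,0,0,0],[-1,0,0,0,0],[-1,0,0,0,0],[-1,0,0,10,0],[-1,0,0,30,0],[-1,0,0,60,0],[-1,0,0,60,0],[-1,0,0,60,0]]

```text
time_s: 10.87
eef_pos: [0.4695, 0.3912, 0.1391]
ee_rot: [-0.0, 0.837, 0.547, 0.002]
ft_force: [-0.7, -0.2, -7.0]
width: 0.119
```

```bash
python3 - <<'E'
from h import *
for i in range(4):
  viewer.get_image('wrist'); s=robot.observe(); print(s['ft_force'].round(2),s['wrist_torque'].round(3),s['width'],s['eef_pos'].round(4),s['ee_rot'].round(3),s['time_s'])
E
```

```text
[-0.57 -0.68 -7.69] [-0.006  0.069  0.023] 0.12293449941096336 [0.4679 0.3901 0.1372] [ 0.     0.837  0.547 -0.   ] 10.9167
[-0.6   0.   -7.29] [-0.044  0.039 -0.007] 0.11916594161373281 [0.4669 0.3893 0.1358] [ 0.     0.837  0.547 -0.002] 10.9667
[ 0.14 -0.82 -7.74] [-0.017  0.001  0.036] 0.1205394592722699 [0.4664 0.389  0.1352] [ 0.     0.837  0.547 -0.003] 11.0167
[ 0.64 -0.23 -8.47] [-0.046  0.024  0.015] 0.12018970249678484 [0.4665 0.389  0.135 ] [ 0.     0.837  0.547 -0.003] 11.0667
```

About 7.6 N, so 0.78 kg: this is the full one. Lift it high and carry it to the stand, first going a little past it so the wrist camera sees the apron.

>>> arm_command:
  commands:
    - [[-1,0,0,35,0],[-1,0,0,70,0],[-1,0,0,105,0],[-1,0,-40,110,0.05],[-1,0,-78,110,0.1],[-1,0,-117,110,0.15],[-1,0,-156,110,0.2],[-1,0,-190,110,0.23]]

```text
time_s: 11.73
eef_pos: [0.4665, 0.1977, 0.2457]
ee_rot: [-0.0, 0.768, 0.64, -0.002]
ft_force: [0.1, -0.2, -7.6]
width: 0.116
```

>>> arm_command:
  commands:
    - [[-1,0,-40,0,0],[-1,0,-80,0,0],[-1,0,-120,0,0],[-1,0,-160,0,0],[-1,0,-200,0,0],[-1,0,-240,0,0],[-1,0,-280,0,0],[-1,0,-320,0,0]]

```text
time_s: 12.4
eef_pos: [0.4668, -0.121, 0.2461]
ee_rot: [-0.001, 0.769, 0.639, -0.001]
ft_force: [1.4, 0.4, -6.4]
width: 0.116
```

>>> arm_command:
  commands:
    - [[-1,5,-40,0,0],[-1,15,-80,0,0],[-1,25,-120,0,0],[-1,30,-150,0,0],[-1,30,-165,0,0],[-1,30,-170,0,0],[-1,30,-170,0,0],[-1,30,-170,0,0]]

```text
time_s: 13.07
eef_pos: [0.4974, -0.2879, 0.2462]
ee_rot: [-0.002, 0.769, 0.639, 0.0]
ft_force: [0.4, -0.2, -8.1]
width: 0.119
```

```bash
python3 - <<'E'
from h import *
s=robot.observe();print(s['eef_pos'].round(4),s['ee_rot'].round(3),s['width'],s['time_s'],s['joint_pos'].round(2))
C=cam('wrist'); im=snap('wrist','w4.png')
c,sn=np.cos(-.1817),np.sin(-.1817); q=(.6018,-.2119)
M=np.array([[-.116,.056,.01],[-.116,-.056,.01],[-.116,0,.01],[0,.037,.01],[0,-.037,.01],[0,.134,.126],[0,-.134,.126],[.17,.134,.126]])
P=np.c_[q[0]+c*M[:,0]-sn*M[:,1],q[1]+sn*M[:,0]+c*M[:,1],M[:,2]]; print(proj('',P,C).round(0))
E
```

```text
[ 0.4974 -0.2879  0.2462] [-0.002  0.769  0.639  0.   ] 0.11853171985670659 13.0667 [-0.6   0.2   1.74  0.    1.21 -0.42]
[[ 257.   49.]
 [ 259.  153.]
 [ 258.  103.]
 [ 362.   68.]
 [ 358.  136.]
 [ 414. -120.]
 [ 382.  251.]
 [ 666. -121.]]
```

View pics/w4.png

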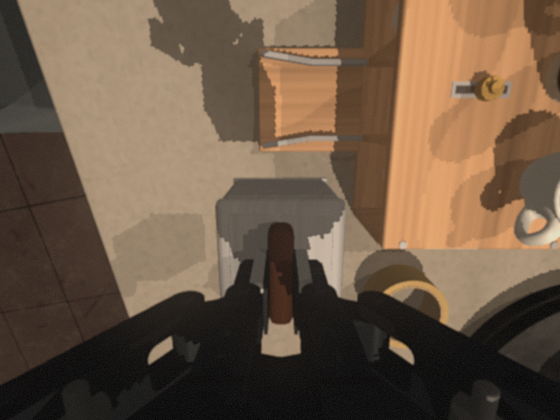

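The wrist view has the apron corners at (259,47) and (259,151), the shelf's right corner at (384,247) and the screw at (494,88). These are within 2–4 px of my prediction, about 2 mm to the left. Now I'll refine the fit.

```bash
python3 - <<'E'
from h import *
from scipy.optimize import least_squares
C=cam('wrist'); Z=robot.observe()['eef_pos'][2]
pix=np.array([(260,47.5),(260,151.5),(384,247)],float); M=np.array([[-.116,.056,.01],[-.116,-.056,.01],[0,-.134,.126]])
def W(q,M):
  c,s=np.cos(q[2]),np.sin(q[2]); return np.c_[q[0]+c*M[:,0]-s*M[:,1],q[1]+s*M[:,0]+c*M[:,1],M[:,2]]
r=least_squares(lambda q:(proj('',W(q,M),C)-pix).ravel(),[.6,-.21,-.18]); q=r.x
print('stand',q.round(4),np.degrees(q[2]).round(2),r.fun.round(1))
g=ray('',[(363,62),(363,138)],.02,C)-np.r_[q[:2],0]; c,s=np.cos(q[2]),np.sin(q[2]); print('guides near shelf',np.c_[c*g[:,0]+s*g[:,1],-s*g[:,0]+c*g[:,1]].round(4))
for z in (.126,.137):
  g=ray('',[(492,89)],z,C)[0]-np.r_[q[:2],0]; print('screw',(c*g[0]+s*g[1]).round(4),(-s*g[0]+c*g[1]).round(4))
S=robot.observe()['eef_pos']; h=ray('',[(281,272),(281.5,224),(281,322)],Z+.016,C)-S; a=np.radians(79.4); print('handle rel TCP: along toolx',(np.cos(a)*h[:,0]+np.sin(a)*h[:,1]).round(4),'perp(lane x)',(np.sin(a)*h[:,0]-np.cos(a)*h[:,1]).round(4))
for x in(-.075,-.06,-.045): print(x,W(q,np.array([[x,0,0.01]])).round(4))
E
```

```text
stand [ 0.6045 -0.2094 -0.1785] -10.23 [-1.2 -0.8  0.9 -0.7  0.4  1.3]
guides near shelf [[-0.0035  0.0383]
 [ 0.0015 -0.0414]]
screw 0.0734 -0.0011
screw 0.0666 -0.0023
handle rel TCP: along toolx [ 0.005   0.027  -0.0202] perp(lane x) [-0.0006 -0.0004 -0.0005]
-0.075 [[ 0.5307 -0.1961  0.01  ]]
-0.06 [[ 0.5455 -0.1987  0.01  ]]
-0.045 [[ 0.5602 -0.2014  0.01  ]]
```

>>> arm_command:
  commands:
    - [[-1,8,22,0,0],[-1,16,44,0,0],[-1,32,87,0,0],[-1,32,87,0,0],[-1,32,87,-40,0],[-1,32,87,-80,0],[-1,32,87,-115,0],[-1,32,87,-130,0]]

```text
time_s: 13.78
eef_pos: [0.5259, -0.1982, 0.1124]
ee_rot: [-0.005, 0.768, 0.64, -0.002]
ft_force: [-1.4, 1.7, -7.0]
width: 0.119
```

```bash
python3 - <<'E'
from h import *
s=robot.observe();print(s['eef_pos'].round(4),s['ee_rot'].round(3),s['ft_force'],s['time_s'])
C=cam('wrist'); im=snap('wrist','w5.png'); sc=snap('scene','s5.png')
big=cv2.resize(sc[140:260,290:430],None,fx=3.5,fy=3.5,interpolation=cv2.INTER_CUBIC)
w=im[0:420:1,140:440]; cv2.imwrite('pics/m5.png',np.hstack([w,big[:420]])[:,:,::-1])
E
```

```text
[ 0.5259 -0.1982  0.1124] [-0.005  0.768  0.64  -0.002] [-1.44896524  1.71235508 -6.99599154] 13.7833
```

View pics/m5.png

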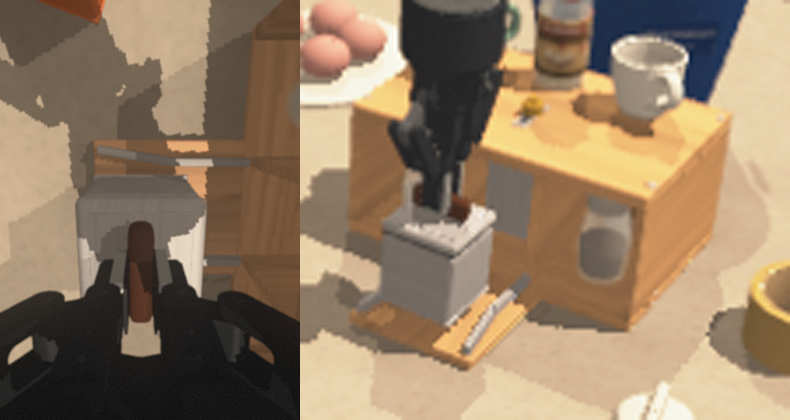

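The wrist pane shows the far guide's straight part near (370,161) and the near guide at (360,262), with the caddy between them. In the scene pane the caddy is upright over the apron.

```bash
python3 - <<'E'
from h import *
C=cam('wrist'); s=robot.observe(); S=s['eef_pos']; a=np.radians(79.5); print(S.round(4),s['time_s'])
def rel(p,z):
  h=ray('',p,z,C)-S; return np.c_[np.sin(a)*h[:,0]-np.cos(a)*h[:,1],np.cos(a)*h[:,0]+np.sin(a)*h[:,1]].round(4)
print('guides (lane x, lane y) rel TCP',rel([(375,161),(355,262)],.02).tolist(), 'front shelf bottom?')
print('caddy far foot edge',rel([(238,178),(325,178)],S[2]-.078).tolist(),'lid far edge',rel([(220,197),(345,197)],S[2]-.006).tolist())
print('handle ends',rel([(281,222),(281,322)],S[2]+.016).tolist())
E
```

```text
[ 0.5261 -0.1987  0.1132] 13.8833
guides (lane x, lane y) rel TCP [[0.0681, 0.0427], [0.0584, -0.0383]] front shelf bottom?
caddy far foot edge [[-0.0318, 0.032], [0.0296, 0.0322]] lid far edge [[-0.0303, 0.0338], [0.0302, 0.034]]
handle ends [[-0.0005, 0.0279], [-0.0004, -0.0202]]
```

Caddy centre and lane centre agree to about 1 mm laterally. Lower it onto the apron.

>>> arm_command:
  commands:
    - [[-1,0,0,-10,0],[-1,0,0,-18,0],[-1,0,0,-22,0],[-1,0,0,-25,0],[-1,0,0,-27,0],[-1,0,0,-27,0],[-1,0,0,-27,0]]

```text
time_s: 14.47
eef_pos: [0.5306, -0.2027, 0.0912]
ee_rot: [0.0, 0.769, 0.639, 0.0]
ft_force: [-0.2, -0.3, -6.9]
width: 0.119
```

>>> arm_command:
  commands:
    - [[-1,0,0,-1,0],[-1,0,0,-2,0],[-1,0,0,-3,0],[-1,0,0,-3,0],[-1,0,0,-3,0]]

```text
time_s: 14.88
eef_pos: [0.5313, -0.2024, 0.0896]
ee_rot: [0.0, 0.769, 0.639, 0.001]
ft_force: [-2.7, 3.9, 6.3]
width: 0.119
```

Standing on the floor. Ease the pressure and slide forward along the lane.

>>> arm_command:
  commands:
    - [[-1,0,0,1,0],[-1,4,-0.7,1.5,0],[-1,8,-1.4,1.5,0],[-1,12,-2.2,1.5,0],[-1,16,-2.9,1.5,0],[-1,18,-3.2,1.5,0],[-1,18,-3.2,1.5,0]]

```text
time_s: 15.47
eef_pos: [0.5482, -0.2056, 0.0897]
ee_rot: [-0.001, 0.769, 0.639, -0.0]
ft_force: [-3.3, 3.7, 4.3]
width: 0.119
```

>>> arm_command:
  commands:
    - [[0,0,0,0,0],[0,0,0,0,0],[0,0,0,0,0],[0,0,0,0,0],[0,0,0,15,0],[0,0,0,30,0],[0,0,0,45,0],[0,0,0,45,0]]

```text
time_s: 16.13
eef_pos: [0.5513, -0.2072, 0.1378]
ee_rot: [0.003, 0.769, 0.639, 0.002]
ft_force: [1.1, -0.6, 0.5]
width: 0.494
```

>>> arm_command:
  commands:
    - [[0,-30,5.4,5,0],[-1,-69,13,5,0],[-1,-69,13,5,0],[-1,-69,13,5,0],[-1,-69,13,5,0],[-1,-69,13,5,0]]

```text
time_s: 16.63
eef_pos: [0.4811, -0.1936, 0.1399]
ee_rot: [0.001, 0.769, 0.639, 0.001]
ft_force: [0.2, -0.2, 0.4]
width: -0.0
```

```bash
python3 - <<'E'
from h import *
s=robot.observe();print(s['eef_pos'].round(4),s['ft_force'].round(1),s['width'],s['time_s'])
C=cam('wrist'); im=snap('wrist','w6.png'); sc=snap('scene','s6.png')
big=cv2.resize(sc[140:260,290:430],None,fx=3.5,fy=3.5,interpolation=cv2.INTER_CUBIC)
cv2.imwrite('pics/m6.png',np.hstack([im[:,180:480],big[:420]])[:,:,::-1])
E
```

```text
[ 0.4811 -0.1936  0.1399] [ 0.2 -0.2  0.4] -0.00038832682242081313 16.6333
```

View pics/m6.png

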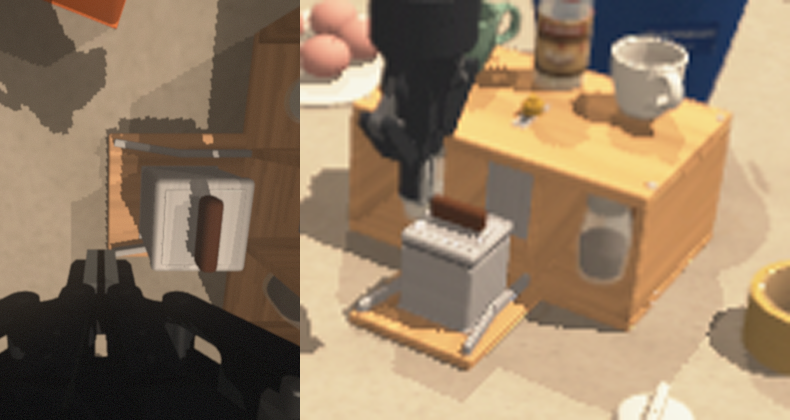

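The caddy stands upright between the guides. I'll check its lateral fit against the lane walls before pushing.

```bash
python3 - <<'E'
from h import *
C=cam('wrist'); q=np.array([.6045,-.2094,-.1785]); c,s=np.cos(q[2]),np.sin(q[2])
def L(p,z):
  g=ray('',p,z,C)[:,:2]-q[:2]; return np.c_[c*g[:,0]+s*g[:,1],-s*g[:,0]+c*g[:,1]].round(4).tolist()
print('lid corners TL TR BR BL',L([(324,177),(433,180),(424,270),(335,270)],.082))
print('handle ends',L([(387,197),(388,270)],.103))
print('far guide',L([(390,152),(420,154)],.02))
im=cv2.imread('pics/w6.png'); cv2.imwrite('pics/w6c.png',cv2.resize(im[120:300,270:480],None,fx=3.3,fy=3.3,interpolation=cv2.INTER_CUBIC))
E
```

```text
lid corners TL TR BR BL [[-0.0969, 0.0292], [-0.0268, 0.027], [-0.0253, -0.0362], [-0.0872, -0.0358]]
handle ends [[-0.0627, 0.0206], [-0.0582, -0.0259]]
far guide [[-0.0347, 0.04], [-0.0098, 0.0383]]
```

View pics/w6c.png

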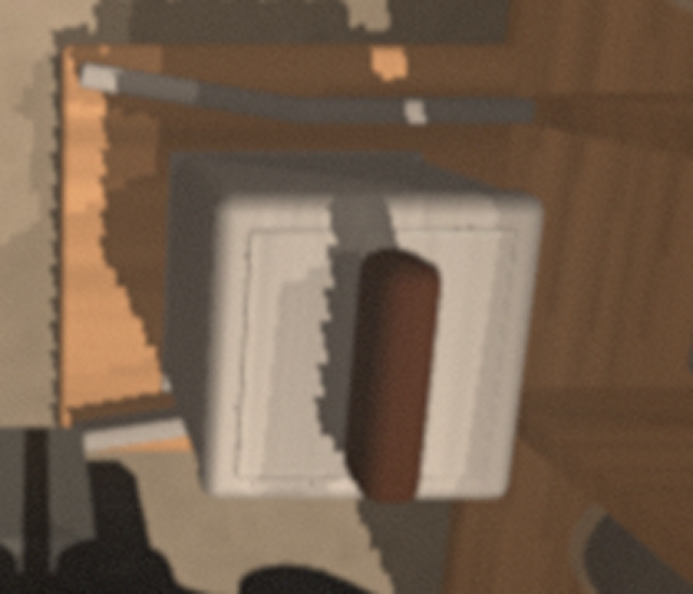

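The caddy sits about 2–3 mm right of the lane centre, which could catch on the wall edge. I'll regrip it, shift it 2.5 mm left and release.

>>> arm_command:
  commands:
    - [[0,0,0,0,0],[0,0,0,0,0],[0,35,-6.5,0,0],[0,69,-13,0,0],[0,69,-13,0,0],[0,69,-13,-25,0],[0,69,-13,-50,0],[0,69,-13,-50,0]]

```text
time_s: 17.4
eef_pos: [0.5447, -0.2039, 0.0843]
ee_rot: [-0.004, 0.769, 0.639, -0.002]
ft_force: [-1.5, 0.5, -0.6]
width: 0.504
```

>>> arm_command:
  commands:
    - [[-1,0,0,0,0],[-1,0,0,0,0],[-1,0,0,0,0],[-1,0,0,0,0],[-1,0,0,0,0],[-1,0,0,3,0],[-1,0,0,6,0],[-1,0,0,6,0]]

```text
time_s: 18.07
eef_pos: [0.548, -0.2054, 0.0951]
ee_rot: [-0.0, 0.769, 0.639, -0.0]
ft_force: [0.3, -0.5, -6.3]
width: 0.121
```

>>> arm_command:
  commands:
    - [[-1,0.5,2.5,0,0],[-1,0.5,2.5,0,0],[-1,0.5,2.5,-2,0],[-1,0.5,2.5,-4,0],[-1,0.5,2.5,-5,0],[-1,0.5,2.5,-6,0],[-1,0.5,2.5,-6,0],[-1,0.5,2.5,-6,0]]

```text
time_s: 18.73
eef_pos: [0.549, -0.2032, 0.0909]
ee_rot: [-0.0, 0.769, 0.639, -0.0]
ft_force: [-4.0, 2.2, 6.1]
width: 0.117
```

Now slide it into the lane mouth while still held.

>>> arm_command:
  commands:
    - [[-1,0,0,1,0],[-1,4,-0.7,1,0],[-1,8,-1.4,1,0],[-1,12,-2.1,1,0],[-1,16,-2.9,1,0],[-1,20,-3.6,1,0],[-1,23,-4.1,1,0],[-1,23,-4.1,1,0]]

```text
time_s: 19.4
eef_pos: [0.5733, -0.208, 0.0907]
ee_rot: [0.001, 0.769, 0.639, 0.001]
ft_force: [-3.0, 0.6, 2.6]
width: 0.116
```

Smooth. Release with a small opening (the shelf is near), lift and retreat.

>>> arm_command:
  commands:
    - [[-0.56,0,0,0,0],[-0.56,0,0,0,0],[-0.56,0,0,0,0],[-0.56,0,0,5,0],[-0.56,0,0,15,0],[-0.56,0,0,30,0],[-0.56,0,0,48,0],[-0.56,0,0,48,0]]

```text
time_s: 20.07
eef_pos: [0.5753, -0.2088, 0.1433]
ee_rot: [0.004, 0.769, 0.639, 0.002]
ft_force: [1.3, -0.4, -0.5]
width: 0.221
```

>>> arm_command:
  commands:
    - [[-1,-35,6.3,0,0],[-1,-68,15,0,0],[-1,-68,15,0,0],[-1,-68,15,-30,0],[-1,-68,15,-60,0],[-1,-68,15,-73,0],[-1,-68,15,-73,0]]

```text
time_s: 20.65
eef_pos: [0.5007, -0.1908, 0.0617]
ee_rot: [-0.003, 0.769, 0.639, -0.002]
ft_force: [0.0, -0.1, -0.4]
width: 0.001
```

>>> arm_command:
  commands:
    - [[-1,10,-1.8,3,0],[-1,20,-3.6,3,0],[-1,28,-5,3,0],[-1,34,-6.1,3,0],[-1,40,-7.2,3,0],[-1,46,-8.3,3,0],[-1,52,-9.4,3,0],[-1,58,-10.5,3,0]]

```text
time_s: 21.32
eef_pos: [0.5618, -0.2028, 0.0692]
ee_rot: [-0.001, 0.769, 0.639, -0.001]
ft_force: [-5.4, 1.0, 5.6]
width: -0.002
```

>>> arm_command:
  commands:
    - [[-1,2,-0.4,0,0],[-1,4,-0.7,0,0],[-1,6,-1.1,0,0],[-1,8,-1.4,0,0],[-1,8,-1.4,0,0]]

```text
time_s: 21.73
eef_pos: [0.5646, -0.2034, 0.0692]
ee_rot: [-0.005, 0.769, 0.639, -0.004]
ft_force: [-19.9, 2.8, 16.0]
width: 0.001
```

Force has risen (about 20 N lateral, 16 N vertical) some 9 mm before the stop I estimated. Look before pushing more.

```bash
python3 - <<'E'
from h import *
s=robot.observe();print(s['eef_pos'].round(4),s['ft_force'].round(1),s['wrist_torque'].round(2),s['time_s'])
im=snap('wrist','w7.png'); sc=snap('scene','s7.png')
big=cv2.resize(sc[150:250,315:415],None,fx=4.2,fy=4.2,interpolation=cv2.INTER_CUBIC)
cv2.imwrite('pics/m7.png',np.hstack([im[:,180:480],big[:420]])[:,:,::-1])
E
```

```text
[ 0.5646 -0.2034  0.0692] [-19.9   2.8  16. ] [ 0.15  1.82 -0.08] 21.7333
```

View pics/m7.png

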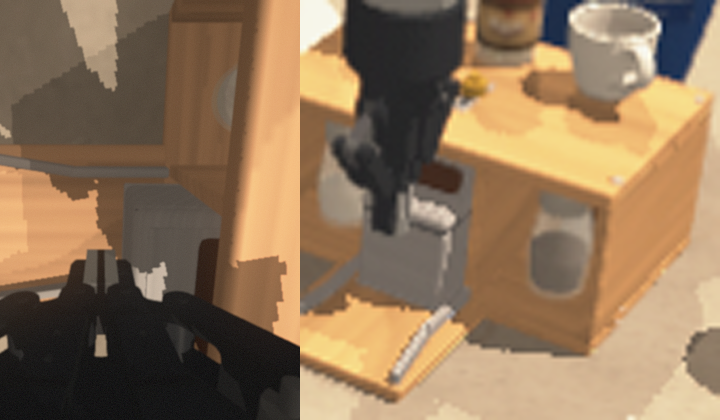

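The caddy is upright in the lane. The vertical force suggests the gripper's linkage, which bulges along the jaw axis, is touching the shelf edge, not the caddy on the stop. I'll back off and turn the hand 90° so its slim side faces the shelf.

>>> arm_command:
  commands:
    - [[-1,-25,4.5,2,0],[-1,-55,10,2,0],[-1,-60,11,5,0.12],[-1,-60,11,5,0.24],[-1,-60,11,5,0.36],[-1,-60,11,5,0.48],[-1,-60,11,5,0.6],[-1,-60,11,5,0.72]]

```text
time_s: 22.5
eef_pos: [0.512, -0.194, 0.0743]
ee_rot: [0.002, 0.492, 0.871, 0.0]
ft_force: [-0.3, -0.7, 0.6]
width: -0.001
```

>>> arm_command:
  commands:
    - [[-1,0,0,0,0.12],[-1,0,0,0,0.24],[-1,0,0,0,0.36],[-1,0,0,0,0.48],[-1,0,0,0,0.6],[-1,0,0,0,0.72],[-0.4,0,0,0,0.84],[-0.4,0,0,0,0.84]]

```text
time_s: 23.17
eef_pos: [0.5118, -0.1939, 0.0741]
ee_rot: [0.002, 0.096, 0.995, -0.001]
ft_force: [0.4, 0.2, 0.2]
width: 0.273
```

```bash
python3 - <<'E'
from h import *
s=robot.observe();print(s['eef_pos'].round(4),s['ee_rot'].round(3),np.degrees(2*np.arctan2(s['ee_rot'][2],s['ee_rot'][1])).round(1),s['ft_force'].round(1),s['width'],s['time_s'],s['joint_pos'].round(2))
q=np.array([.6045,-.2094,-.1785]); c,sn=np.cos(q[2]),np.sin(q[2]); g=s['eef_pos'][:2]-q[:2]; print('lane',c*g[0]+sn*g[1],-sn*g[0]+c*g[1])
snap('wrist','w8.png'); snap('top','t8.png')
E
```

```text
[ 0.5118 -0.1939  0.0741] [ 0.002  0.096  0.995 -0.001] 169.0 [0.4 0.2 0.2] 0.2729572189302849 23.1667 [-0.44  0.36  1.92  0.    0.85 -1.82]
lane -0.0939954969224432 -0.0011827448539052932
```

>>> arm_command:
  commands:
    - [[-0.4,15,-2.7,-4,0],[-0.4,30,-5.4,-7,0],[-0.4,40,-7.2,-7,0],[-0.4,45,-8.1,-7,0],[-0.4,50,-9,-7,0],[-0.4,54,-9.7,-7,0],[-0.4,54,-9.7,-7,0]]

```text
time_s: 23.85
eef_pos: [0.5646, -0.2031, 0.0665]
ee_rot: [0.0, 0.097, 0.995, -0.0]
ft_force: [0.1, -0.1, 0.1]
width: 0.3
```

>>> arm_command:
  commands:
    - [[-0.4,2,-0.4,0,0],[-0.4,4,-0.7,0,0],[-0.4,6,-1.1,0,0],[-0.4,6,-1.1,0,0]]

```text
time_s: 24.18
eef_pos: [0.5681, -0.2035, 0.0661]
ee_rot: [-0.002, 0.097, 0.995, 0.0]
ft_force: [-5.0, 0.8, 3.6]
width: 0.299
```

>>> arm_command:
  commands:
    - [[-0.4,2,-0.4,0,0],[-0.4,4,-0.7,0,0],[-0.4,4,-0.7,0,0],[-0.4,4,-0.7,0,0]]

```text
time_s: 24.52
eef_pos: [0.5728, -0.2044, 0.066]
ee_rot: [-0.001, 0.097, 0.995, 0.0]
ft_force: [-4.6, 0.7, 2.5]
width: 0.301
```

```bash
python3 - <<'E'
from h import *
s=robot.observe();print(s['eef_pos'].round(4),s['ft_force'].round(1),s['wrist_torque'].round(2),s['time_s'])
C=cam('wrist'); im=snap('wrist','w9.png'); sc=snap('scene','s9.png'); tp=snap('top','t9.png')
big=cv2.resize(sc[150:250,315:405],None,fx=4.2,fy=4.2,interpolation=cv2.INTER_CUBIC)
cv2.imwrite('pics/m9.png',np.hstack([im[:,80:480],big])[:,:,::-1])
E
```

```text
[ 0.5728 -0.2044  0.066 ] [-4.6  0.7  2.5] [0.18 0.7  0.03] 24.5167
```

It slid another 5 mm at a steady 5 N, so it wasn't at the stop before. Continue.

>>> arm_command:
  commands:
    - [[-0.4,2,-0.4,0,0],[-0.4,4,-0.7,0,0],[-0.4,4,-0.7,0,0],[-0.4,4,-0.7,0,0]]

```text
time_s: 25.0
eef_pos: [0.5782, -0.2055, 0.066]
ee_rot: [0.0, 0.097, 0.995, -0.0]
ft_force: [-1.8, 1.0, -0.3]
width: 0.301
```

>>> arm_command:
  commands:
    - [[-0.4,1.5,-0.3,0,0],[-0.4,3,-0.5,0,0],[-0.4,3,-0.5,0,0],[-0.4,3,-0.5,0,0]]

```text
time_s: 25.33
eef_pos: [0.5807, -0.2059, 0.066]
ee_rot: [-0.0, 0.097, 0.995, 0.0]
ft_force: [-2.9, 0.6, -0.3]
width: 0.298
```

>>> arm_command:
  commands:
    - [[-0.4,1.5,-0.3,0,0],[-0.4,3,-0.5,0,0],[-0.4,3,-0.5,0,0],[-0.4,3,-0.5,0,0]]

```text
time_s: 25.67
eef_pos: [0.5807, -0.2059, 0.066]
ee_rot: [-0.004, 0.097, 0.995, 0.0]
ft_force: [-11.1, 1.3, 5.1]
width: 0.298
```

>>> arm_command:
  commands:
    - [[-0.4,1,-0.2,0,0],[-0.4,2,-0.4,0,0],[-0.4,2,-0.4,0,0],[-0.4,2,-0.4,0,0]]

```text
time_s: 26.0
eef_pos: [0.5807, -0.2059, 0.066]
ee_rot: [-0.006, 0.097, 0.995, 0.001]
ft_force: [-14.9, 1.9, 8.5]
width: 0.3
```

It stopped firmly at front face x ≈ -0.013, against a predicted -0.014, so it is on the stop. Retreat and verify.

>>> arm_command:
  commands:
    - [[-0.4,-15,2.7,0,0],[-0.4,-40,7.2,0,0],[-0.4,-70,12.6,0,0],[-0.4,-100,18,40,0],[-0.4,-120,20,80,0],[-0.4,-140,20,120,0],[-0.4,-150,20,150,0],[-0.4,-150,20,150,0]]

```text
time_s: 26.67
eef_pos: [0.4402, -0.1897, 0.2249]
ee_rot: [0.009, 0.098, 0.995, -0.003]
ft_force: [0.5, -0.6, -0.7]
width: 0.3
```

```bash
python3 - <<'E'
from h import *
s=robot.observe();print(s['eef_pos'].round(4),s['ft_force'].round(1),s['time_s'])
C=cam('wrist'); im=snap('wrist','w10.png'); sc=snap('scene','s10.png'); tp=snap('top','t10.png')
a=cv2.resize(sc[130:270,150:410],(800,430)[0:1]+(431,),interpolation=cv2.INTER_CUBIC)[:,:800]
b=cv2.resize(tp[100:300,105:405],(252*1,168)); 
b=cv2.resize(tp[190:250,110:390],(800,171),interpolation=cv2.INTER_CUBIC)
cv2.imwrite('pics/m10.png',np.vstack([a,b])[:,:,::-1])
t0=cv2.imread('pics/top1.png')[:,:,::-1]
for n in('caddy_a','tin','cup','jigger','timer','tape'): print(n,[(np.round(d['bbox']).tolist(),round(d['p'],2)) for d in spotter.look_for(n,'top')][:5])
E
```

```text
[ 0.4402 -0.1897  0.2249] [ 0.5 -0.6 -0.7] 26.6667
caddy_a [([173.0, 208.0, 32.0, 30.0], 0.82), ([223.0, 203.0, 24.0, 23.0], 0.81), ([115.0, 254.0, 31.0, 30.0], 0.7), ([258.0, 200.0, 28.0, 29.0], 0.6), ([324.0, 176.0, 23.0, 14.0], 0.59)]
tin [([206.0, 147.0, 22.0, 26.0], 0.68), ([173.0, 210.0, 33.0, 27.0], 0.67)]
cup [([149.0, 140.0, 20.0, 28.0], 0.57)]
jigger [([246.0, 150.0, 12.0, 13.0], 0.69)]
timer [([385.0, 222.0, 21.0, 20.0], 0.75)]
tape [([400.0, 156.0, 34.0, 33.0], 0.94)]
```

View pics/m10.png

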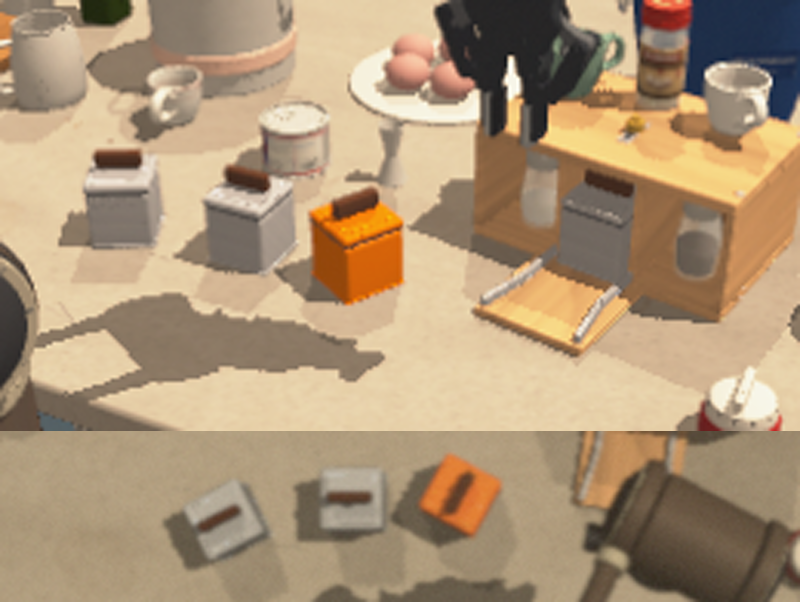

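The last view shows the full caddy upright in the middle lane under the shelf, slightly proud of it. The two light caddies are upright near (210,520) and (350,500) in the lower pane. The bystanders' boxes haven't changed and the arm is clear.

```bash
python3 -c "
from h import *
print(robot.observe()['ft_force'].round(1)); print(robot.sign_off())"
```

```text
[ 0.7 -0.2 -0.8]
the job is handed in; nothing more can be done
None
```

The full caddy is in the middle lane of the oak stand, pushed in until it stopped on the back stop, and the job is handed in at about 27 s of the 72 s allowed.

- **Weighing:** I lifted each caddy by its handle. Two read about 2.75 N and 2.4 N (end pieces) and went back upright where they stood. The leftmost read about 7.6 N, roughly 0.78 kg, so that is the full one.
- **Placing:** I stood the full caddy on the apron. It was 2–3 mm to the right of the lane centre, so I regripped it, shifted it left and slid it into the lane mouth. I then released it and pushed it home with the fingers.
- **First push:** This stalled early at about 20 N sideways and 16 N upwards, probably the gripper linkage against the shelf edge. I backed off and turned the hand 90°. The caddy then slid at 2–5 N until it stopped dead, and I pushed no further than 15 N.

**Last checks:**
- The caddy's front face ended about 13 mm proud of the shelf. The thumbscrew position predicted about 13–14 mm.
- In the final pictures the reserve caddy and the other two are upright, and the listed bystanders are within 2–3 pixels of where they started. The arm was clear of everything.
- The back stop contact rests on the measured force and position; I could not see it directly.

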